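# Clamp the bead rack with the eccentric knob

### The arm

A 6-joint arm with a two-finger parallel gripper is mounted at the origin on the work surface. World frame = base frame: x ahead of the robot, y to its left, z up, the work surface at z = 0. Lengths are in m, angles in rad, forces in N, time in s.
With the tool pointing down it reaches from about 0.3 to 0.875 m from the base axis. Payload 6.4 kg.
Tool frame: the origin (TCP) lies midway between the tips of the shut fingers; the grasp point (between the pads) lies 19 mm behind it; z points along the fingers, y is the line along which they close (so a half turn about z gives the same grasp; the last joint's range is limited). The gripper opens to 85 mm and grips with 20 to 120 N. Pads are 22 mm wide; open, the fingers measure 114 mm over their backs; the gripper's body (76 mm by 85 mm) begins 54 mm behind the grasp point. The pads swing forward as they close: fully open they stand 13 mm farther back than shut.
Start: joints at [1.103, 0.181, 1.607, -0, 1.354, -0.206], TCP at [0.149, 0.555, 0.231] pointing down, gripper open.
Joint ranges: [-2.99, 2.99], [-0.89, 2.07], [0.3, 2.58], [-1.14, 4.28], [0, 2.63], [-3.12, 3.12]. Speed limits (rad/s): [2.57, 2.57, 3.01, 3.14, 3.14, 3.14].

### API

Orientations are given as a unit quaternion [w, x, y, z].
In Python, from bench import status, camera, ctrl gives the robot as it stands. The module is installed in compiled form; this text tells all that it offers.
- The arm moves only by the shell command python3 -m handwheel 'ROWS'. ROWS is JSON, a list that holds one entry, the list of rows, each a list of 7 numbers: the opening, from -1 (shut) to 1 (fully open), then the shift along the tool's x, y, z in cm, then the turn, a rotation vector about the tool's x, y, z in degrees. A call has 1 to 10 rows; each row is the pose to reach, as a shift and turn from the pose commanded when the call began, along the tool's axes at that moment; what a row does not reach only later rows make up. A row lasts 1/8 s, in which the tool goes at most 62.5 mm and 10.7 degrees, less where a joint would pass 70% of its speed; a pose out of reach is approached as far as the arm can. A call with a gripper value outside its range is refused whole. The fingers move at their own pace and stop on an object; the grip force is fixed at half the most. Time passes only in rows, so rows that repeat a pose let the fingers close. It gives the time, the measured TCP pose, the force, the opening and the grip force at its end, in the units of the state.
- status.get_obs(): the state, without advancing time (a new reading comes with each control period).
- camera(name): name is "scene" or "side" or "wrist"; returns a dict with "frame" (400x640x3 uint8, blue, green, red), "depth" (400x640 float32, m along the optical axis (not along the pixel's ray), 0 where there is no reading), "fx", "fy", "cx", "cy" (pixels), "extrinsics" (4x4, takes a point from camera to world coordinates); the wrist camera has in their place "hand_eye" (4x4, takes a point from camera to tool coordinates, whose origin is the TCP and whose axes are the flange's). Camera axes: x right, y down, z forward; pixel columns grow to the right and rows downward; lengths in m; the calibration is good to about 2 mm. The wrist camera is an equidistant fisheye: a pixel r from the principal point sees the ray r / f radians off the axis. A picture is of the moment at which its call begins: read the wrist's pose just before it.
- ctrl.hand_in(): hands the job in; it is judged then, once.
The state is a dict: "time_s": time; "q": joint angles; "dq": joint speeds; "joint_efforts": joint torques, N m; "eef_pos": TCP position; "eef_rot": TCP orientation; "wrist_force": force on the tool from outside, world axes, zero at the start; "torque": the same for the moment, N m; "opening": opening from 0.0 (shut) to 1.0 (fully open); "grasp_force": force on a finger pad.
Only numpy, scipy, OpenCV 4.12 (cv2) and the standard library are available. Lean on these libraries where they do the work, as an engineer would, in place of code of your own. Each camera call takes 0.05 s, during which the arm holds its last target. There are 200 camera calls.

### The job

The front bead rack of the acacia stand has been left part-way out along its groove. Slide it gently along until it is fully home against the end stop, then turn the eccentric knob clockwise until its off-centre lobe bears firmly on the rack (about 12 newtons, without crushing it), and let go with the rack upright, home and clamped. Leave the rear rack and the other things of the stall alone.

Things in the scene. Friction and masses are not known exactly. Their poses are not given: they have to be found in the camera images.
- stand: Fixed acacia stand, base board 150 (x) by 240 (y) mm, 15 mm thick. Origin on the work surface, mid-length; x runs across the grooves from the knob side to the far side, y along them, z up. In it the knob axis is at x 0, y -20 mm; the front rack at about x 22 mm, home when its centre is at y 0; a low lip, 29 mm up, lies on its knob side; the rear groove is at x 86 mm.
- stop_face (a point): Middle of the end stop's face, on the stand at x 22, y -90 mm, 45 mm above the work surface. The stop is a fixed wooden block, 30 mm wide, its top 75 mm up, across the -y end of the front groove; the rack's -y end must rest against this face. Axes as the stand's.
- groove_mid (a point): Fixed point of the stand in the front groove abreast of the knob axis (x 22, y -20 mm, 45 mm up). Beyond it, on the rack's far side, a wooden jaw, its top 71 mm up, carries a cork pad 80 mm long, 46 high on springs: it yields 1 mm per 4 N, at most 8.5 mm. The jaw's setting differs by up to 3 mm either way, so the knob angle at which the pad starts to push back (1.1 to 1.65 rad) must be felt.
- front_rack: Loose slim green bead rack (small abacus): 14 mm thick (x), 180 long (y), 60 high (z), about 0.15 kg, standing on its long edge in the front groove, axes along the stand's; its top is 75 mm above the work surface. Origin mid-underside. Starts 30 to 60 mm towards +y from home. It bears at most 24 N from the lobe and 60 N against the stop.
- front_rack_end (a point): Middle of the front rack's free end face (the +y end, a solid bar 14 mm wide and 60 mm high), 90 mm from the rack's centre, half-way up; pushing here along the stand's -y slides the rack home. Moves with the rack, axes as the rack's.
- knob_grip (a point): On the knob's vertical axis, in the middle of its dark wooden bar grip, 100 mm above the work surface. The bar is 46 mm long, 12 thick, 28 high (84 to 112 mm up). The frame turns with the knob: z up, x along the bar, the lobe to -x (brass dot on top). Below it is a brass disc of 22 mm radius, its centre 12 mm off the axis, 38 to 52 mm up.
- rear_rack: Loose second bead rack, same as the front one, standing in the rear groove; to be left alone. Origin at the middle of its underside.
- cam (a joint): Knob angle, rad, growing clockwise seen from above. 0: lobe straight away from the rack; 3.1 (end of travel): lobe at the rack. Starts at 0.45 to 0.75; stays where left. It turns free with 0.16 N m, even after the lobe has touched the rack and moves it across; once the rack meets the cork pad, the torque rises by about 0.03 N m per newton of pressure (12 N: 0.3 to 0.4 N m above free).
- money_box: Red clay money box, bystander, 104 mm wide, 97 mm high, origin below its middle.
- cash_tin: Aluminium cash tin, bystander, 110 by 160 mm, 80 mm high with its handle, origin below its middle.
- bell: Chrome desk bell, bystander, 68 mm wide, 45 mm high, just in front of the stand, origin below its middle.
- comb: Dark cow-horn comb, bystander, 50 by 150 mm, 6 mm thick, lying just behind the stand, origin below its middle.
- bead_bowl: Dark wooden bowl, bystander, 100 mm wide, 40 mm high, origin below its middle.
- varnish_jar: Amber glass jar, bystander, 60 mm wide, 80 mm high, origin below its middle.
- screwdriver: Screwdriver lying down, bystander, 170 mm long.
There are look-alikes about, which are no part of the job. Leave any orange or pink look-alike of the front_rack alone.

How it is judged:
On the way, in this order (a step that is already met when the one before it is completed fails the run):
1. the front rack is slid home against the end stop (y of front_rack in the frame of stand below 0.0025 m and z of front_rack in the frame of stand below 0.018 m), for 0.2 s.
2. the lobe bears on the rack with at least 7 N (contact force between cam and front_rack above 7 N), for 0.2 s.
At the end, for the whole second after the job is handed in: The front rack stands upright (within 3.4 degrees) on the floor of its groove, in line with it, within 3 mm of the end stop and at rest, and the lobe bears on it with 7 to 17 N, the hand off everything (y of front_rack in the frame of stand below 0.003 m and z of front_rack in the frame of stand below 0.018 m and angle between front_rack's own z axis and vertical below 0.06 rad and angle between the y axis of front_rack and the y axis of stand, either way round below 0.06 rad and contact force between cam and front_rack between 7 and 17 N and linear speed of front_rack below 0.01 m/s); the robot touches nothing.
It fails at once if the lobe presses the rack with more than 24 N (contact force between cam and front_rack above 24 N).
It fails at once if the rack is rammed: more than 60 N between it and the stand (contact force between stand and front_rack above 60 N).
It fails at once if the rear rack is disturbed (15 mm) (distance of rear_rack from where it was at the start of the episode above 0.015 m).
It fails at once if a bystander is moved more than 20 mm (distance of any of money_box, cash_tin, bell, comb, bead_bowl, varnish_jar, screwdriver from where it was at the start of the episode above 0.02 m).
It also fails if it takes over 72 s, if anything falls off the work surface, if the arm or the gripper's body presses on something with over 40 N, if the wrist force passes 120 N, or if a joint passes its speed limit or range.

## Working session

There is one attempt and no reset: what is moved stays moved. The work goes in short steps, Python scripts to look and compute and a shell command to move; the robot and the scene stay as the last step left them, time stands still between calls to the robot, and variables do not carry over. Pictures are saved under pics/ and viewed, at most 10 in all, crops included, and the job is handed in when it is done.

```bash
mkdir -p pics; python3 - <<'E'
from bench import status,camera
import cv2,numpy as np
o=status.get_obs();print({k:np.round(v,3) for k,v in o.items()})
for n in("scene","side","wrist"):
    c=camera(n);np.savez("pics/"+n+"0.npz",**c);cv2.imwrite(f"pics/{n}0.png",c["frame"])
    print(n,c["fx"],c["cx"],c["cy"],np.round(c.get("extrinsics",c.get("hand_eye")),3).tolist())
E
```

```text
{'time_s': np.float64(0.0), 'q': array([ 1.103,  0.182,  1.608,  0.   ,  1.354, -0.206]), 'dq': array([-0.   ,  0.001, -0.001,  0.002,  0.001, -0.001]), 'joint_efforts': array([-3.0000e-03, -4.4488e+01, -3.5132e+01, -0.0000e+00,  9.0000e-03,
       -0.0000e+00]), 'eef_pos': array([0.149, 0.555, 0.23 ]), 'eef_rot': array([-0.   ,  0.131,  0.991, -0.001]), 'wrist_force': array([ 0.664,  0.485, -0.142]), 'torque': array([-0.023,  0.016,  0.046]), 'grasp_force': np.float64(0.0), 'opening': np.float64(1.003)}
scene 425.15119670923445 326.7753518999767 204.05744388238847 [[0.745, 0.489, -0.454, 1.142], [0.667, -0.561, 0.49, -0.676], [-0.015, -0.668, -0.744, 1.15], [0.0, 0.0, 0.0, 1.0]]
side 445.249254810739 322.39152476422765 193.46225798004937 [[0.76, -0.514, 0.399, -0.015], [-0.65, -0.59, 0.479, -0.547], [-0.011, -0.623, -0.782, 0.991], [0.0, 0.0, 0.0, 1.0]]
wrist 309.70691628693146 319.89641436574914 197.717672816147 [[0.0, -0.958, -0.288, 0.073], [1.0, 0.0, 0.0, 0.001], [-0.0, -0.288, 0.958, -0.143], [0.0, 0.0, 0.0, 1.0]]
```

View pics/scene0.png

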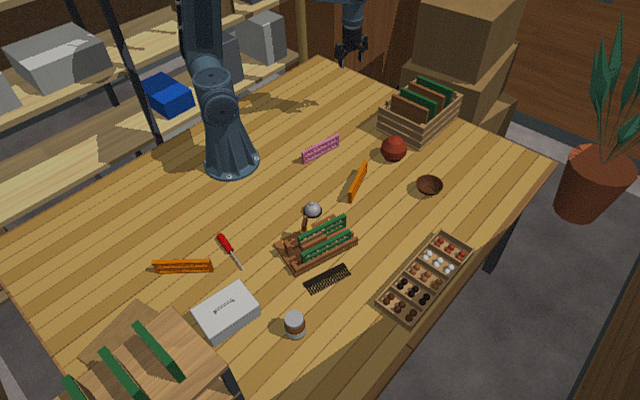

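View pics/side0.png

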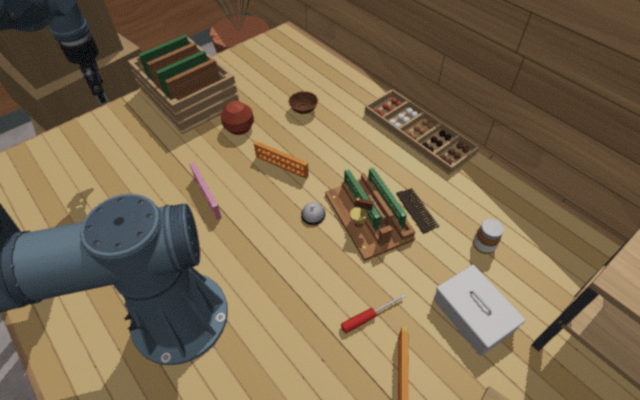

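The scene view shows the stand around (315,245), with the front rack at about (325,228), the knob at about (303,225) and the bell at (313,208). In the side view the stand is around (370,215), the front rack at (362,197) and the brass disc at (358,214). Next I'll measure both racks from the two views.

```bash
cat > h.py <<'E'
import numpy as np,cv2
def load(n): return dict(np.load(f"pics/{n}.npz"))
def pts(c,m):
    v,u=np.nonzero(m&(c["depth"]>0));d=c["depth"][v,u]
    P=np.stack([(u-c["cx"])/c["fx"]*d,(v-c["cy"])/c["fy"]*d,d],1)
    E=c["extrinsics"];return P@E[:3,:3].T+E[:3,3],u,v
def ray(c,u,v,z):
    E=c["extrinsics"];d=E[:3,:3]@np.array([(u-c["cx"])/c["fx"],(v-c["cy"])/c["fy"],1]);o=E[:3,3]
    return o+d*(z-o[2])/d[2]
E
python3 - <<'E'
from h import *
for n,(u0,u1,v0,v1) in dict(scene0=(265,365,200,280),side0=(315,425,160,265)).items():
    c=load(n);f=c["frame"];hsv=cv2.cvtColor(f,cv2.COLOR_BGR2HSV)
    box=np.zeros(f.shape[:2],bool);box[v0:v1,u0:u1]=1
    g=cv2.inRange(hsv,(45,70,30),(85,255,255))>0
    k,l,s,_=cv2.connectedComponentsWithStats((g&box).astype(np.uint8))
    for i in range(1,k):
        if s[i,4]<60: continue
        P,u,v=pts(c,l==i); t=P[(P[:,2]>.062)&(P[:,2]<.085)]
        print(n,s[i],"zmax",np.percentile(P[:,2],[5,50,98]).round(3),len(t))
        r=cv2.minAreaRect((t[:,:2]*1000).astype(np.float32));print(" rect mm",np.round(r[0],1),np.round(r[1],1),r[2])
    P,u,v=pts(c,box&~g); t=P[(P[:,2]>.008)&(P[:,2]<.022)]
    r=cv2.minAreaRect((t[:,:2]*1000).astype(np.float32));print(" base",np.round(r[0],1),np.round(r[1],1),r[2])
    im=cv2.resize(f[v0:v1,u0:u1],None,fx=6 if n[1]=='c' else 5,fy=6 if n[1]=='c' else 5,interpolation=2);cv2.imwrite(f"pics/c_{n}.png",im)
E
```

```text
scene0 [298 214  48  33 383] zmax [0.023 0.071 0.077] 239
 rect mm [536.5 -48.8] [178.7  18.4] 73.45892333984375
scene0 [301 229  50  34 455] zmax [0.042 0.069 0.078] 258
 rect mm [590.7 -89.6] [180.1  20. ] 73.65267181396484
 base [517.3 -64.3] [279.6 323.8] 43.44969940185547
side0 [369 169  37  58 480] zmax [0.044 0.071 0.077] 291
 rect mm [585.7 -91.5] [177.8  15.1] 74.33184051513672
side0 [345 170  24  30 274] zmax [0.04  0.072 0.078] 184
 rect mm [540.5 -20.2] [118.1  14.3] 73.95050811767578
side0 [367 207  13  22 153] zmax [0.027 0.06  0.078] 73
 rect mm [ 511.9 -120.5] [34.7 14.4] 72.943115234375
 base [527.8 -41.3] [233.2 373.7] 6.661806583404541
```

View pics/c_scene0.png

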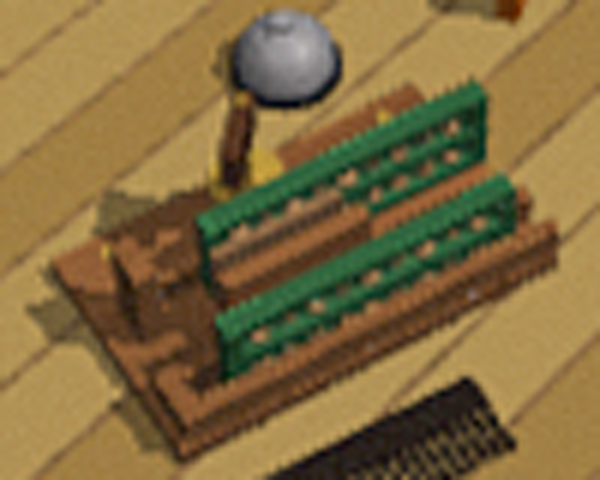

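View pics/c_side0.png

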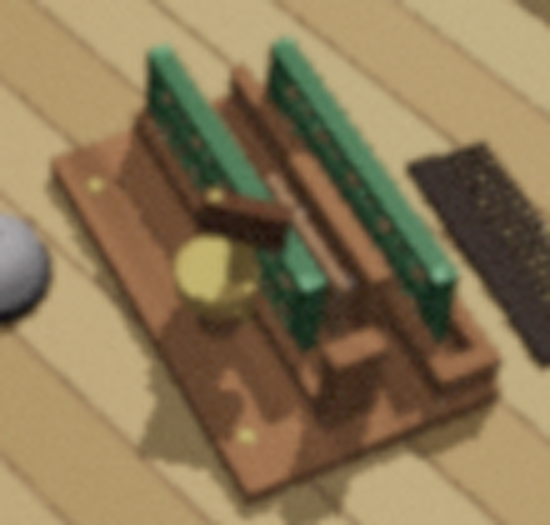

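The crops show the board corners at scene crop (55,262) and (180,460), and at side crop (55,165), (250,490) and (497,370). The knob bar is centred at side crop (247,215). The stop block is at the robot's right-hand end.

```bash
python3 - <<'E'
from h import *
s=load("scene0");d=load("side0")
R=np.array([[.960,-.279],[.279,.960]])
rack=np.array([.5343,-.0496])
def p(c,x,y,f,o,z,l):
    q=ray(c,o[0]+(x+.5)/f-.5,o[1]+(y+.5)/f-.5,z)[:2];print(l,q.round(4),"rel front rack, stand axes mm",(R@(q-rack)*1000).round(1))
S=(6,(265,200));D=(5,(315,160))
p(s,55,262,*S,.015,"s corner -x-y");p(s,182,440,*S,.015,"s corner +x-y")
p(d,55,165,*D,.015,"d corner -x+y");p(d,250,488,*D,.0075,"d corner -x-y");p(d,497,370,*D,.012,"d corner +x-y")
p(d,247,208,*D,.112,"d knob");p(s,241,130,*S,.105,"s knob")
p(d,216,193,*D,.112,"d dot");p(s,245,98,*S,.112,"s dot")
E
```

```text
s corner -x-y [ 0.4326 -0.1741] rel front rack, stand axes mm [ -62.9 -147.9]
s corner +x-y [ 0.567  -0.2099] rel front rack, stand axes mm [  76.1 -144.8]
d corner -x+y [0.4915 0.0466] rel front rack, stand axes mm [-68.   80.4]
d corner -x-y [ 0.433  -0.1722] rel front rack, stand axes mm [ -63.  -145.9]
d corner +x-y [ 0.5777 -0.2073] rel front rack, stand axes mm [  85.7 -139.3]
d knob [ 0.4953 -0.0958] rel front rack, stand axes mm [-24.6 -55.2]
s knob [ 0.4998 -0.0884] rel front rack, stand axes mm [-22.3 -46.9]
d dot [ 0.4902 -0.0788] rel front rack, stand axes mm [-34.2 -40.3]
s dot [ 0.4903 -0.0749] rel front rack, stand axes mm [-35.1 -36.6]
```

```bash
python3 -m handwheel '[[[-1,0,0,-6,0,0,0],[-1,-4,-3,-7,0,0,0],[-1,-9,-6,-7,0,0,0],[-1,-14,-9,-7,0,0,0],[-1,-19,-12.5,-7,0,0,0],[-1,-24,-16,-7,0,0,0],[-1,-29,-19,-7,0,0,0],[-1,-34,-22,-7,0,0,0],[-1,-39,-25.5,-7,0,0,0],[-1,-44,-29,-7,0,0,0]]]'
python3 -m handwheel '[[[-1,-4,-3,1,0,0,1.2],[-1,-9,-6,4,0,0,1.2],[-1,-9,-6,4,0,0,1.2],[-1,-9,-6,4,0,0,1.2]]]'
python3 - <<'E'
from bench import status,camera
import cv2,numpy as np
o=status.get_obs();c=camera("wrist");np.savez("pics/w1.npz",**c,p=o["eef_pos"],q=o["eef_rot"]);cv2.imwrite("pics/w1.png",c["frame"]);print(o["eef_pos"],o["eef_rot"],o["wrist_force"])
E
```

```text
time_s: 1.4
eef_pos: [0.4997, 0.1597, 0.3012]
eef_rot: [-0.0, 0.131, 0.991, 0.0]
wrist_force: [0.4, 0.8, 0.9]
opening: -0.004
grasp_force: 0.0
time_s: 1.9
eef_pos: [0.5698, 0.0801, 0.2607]
eef_rot: [-0.001, 0.141, 0.99, 0.0]
wrist_force: [-0.8, 0.3, 1.4]
opening: -0.002
grasp_force: 0.0
[0.56982988 0.08010416 0.26074472] [-8.04935445e-04  1.41301970e-01  9.89966209e-01  9.80643835e-05] [-0.77862295  0.27570423  1.37821279]
```

View pics/w1.png

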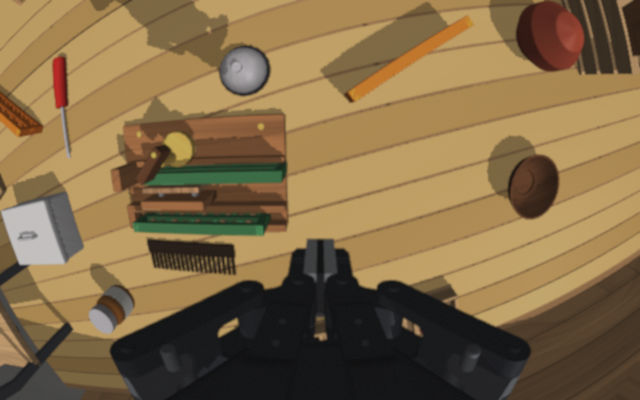

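The wrist view shows the front rack from (148,178) to (286,172), the knob bar from about (143,178) to (165,152), and the board's +y corners at (283,113) and (287,230).

```bash
cat >> h.py <<'E'
from scipy.spatial.transform import Rotation as Rn
def wray(c,u,v,z):
    x,y=u-c["cx"],v-c["cy"];r=np.hypot(x,y);t=r/c["fx"]
    d=np.array([x/r*np.sin(t),y/r*np.sin(t),np.cos(t)]);H=c["hand_eye"];q=c["q"]
    W=np.eye(4);W[:3,:3]=Rn.from_quat([*q[1:],q[0]]).as_matrix();W[:3,3]=c["p"];E=W@H
    d=E[:3,:3]@d;o=E[:3,3];return o+d*(z-o[2])/d[2]
E
python3 - <<'E'
from h import *
c=load("w1");f=c["frame"];hsv=cv2.cvtColor(f,cv2.COLOR_BGR2HSV)
A=np.array([[.960,-.279],[.279,.960]]);rack=np.array([.5343,-.0496])
g=cv2.inRange(hsv,(45,90,70),(85,255,255));g[:,300:]=0
k,l,s,_=cv2.connectedComponentsWithStats(g)
for i in range(1,k):
    if s[i,4]>60:
        v,u=np.nonzero(l==i);q=np.array([wray(c,a,b,.075)[:2] for a,b in zip(u,v)])
        r=cv2.minAreaRect((q*1000).astype(np.float32));print(s[i],np.round(r[0],1),np.round(r[1],1),r[2], "ctr rel",(A@(np.array(r[0])/1000-rack)*1000).round(1))
for n,u,v,z in(("c-x",284,113,.015),("c+x",287,231,.015),("rack end",286,168,.075),("knob",155,164,.112),("dot",165,150,.112),("c-x-y",125,124,.015)):
    q=wray(c,u,v,z)[:2];print(n,q.round(4),(A@(q-rack)*1000).round(1))
cv2.imwrite("pics/c_w1.png",cv2.resize(f[95:255,90:310],None,fx=3.6,fy=3.6,interpolation=2))
E
```

```text
[ 147  171  135   14 1472] [535.6 -40.8] [168.6  14.1] 74.00372314453125 ctr rel [-1.2  8.8]
[ 133  222  131   13 1251] [588.2 -85.7] [178.6  13.1] 73.86286926269531 ctr rel [ 61.8 -19.6]
c-x [0.4931 0.0569] [-69.2  90.7]
c+x [0.6442 0.0127] [88.1 90.5]
rack end [0.5515 0.0481] [-10.8  98.6]
knob [ 0.4992 -0.0793] [-25.4 -38.3]
dot [ 0.4895 -0.0618] [-39.6 -24.2]
c-x-y [ 0.4278 -0.1678] [ -69.3 -143.2]
```

View pics/c_w1.png

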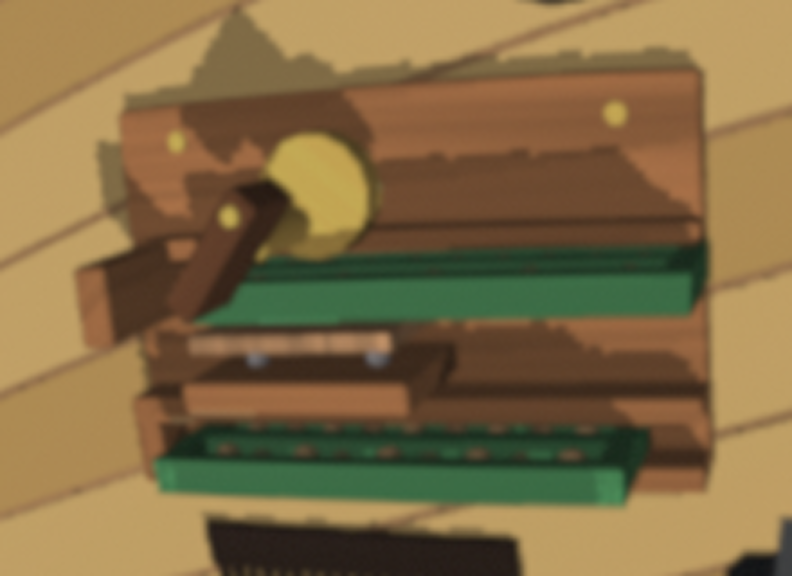

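```bash
python3 -m handwheel '[[[-1,0,0,6,0,0,0],[-1,0,0,12,0,0,0],[-1,0,0,17,0,0,0],[-1,0,0,20,0,0,0],[-1,0,0,22,0,0,0],[-1,0,0,22,0,0,0],[-1,0,0,22,0,0,0]]]'
python3 -m handwheel '[[[-1,0,-1,0,0,0,0],[-1,0,-2,0,0,0,0],[-1,0,-2.5,0,0,0,0],[-1,0,-3,0,0,0,0],[-1,0,-3.5,0,0,0,0],[-1,0,-3.5,0,0,0,0],[-1,0,-3.5,0,0,0,0]]]'
```

```text
time_s: 2.82
eef_pos: [0.5715, 0.0805, 0.0431]
eef_rot: [0.001, 0.141, 0.99, 0.0]
wrist_force: [0.5, 0.3, 0.1]
opening: -0.0
grasp_force: 0.0
time_s: 3.7
eef_pos: [0.5602, 0.0465, 0.0411]
eef_rot: [-0.0, 0.141, 0.99, -0.0]
wrist_force: [-0.4, 0.0, -0.6]
opening: -0.004
grasp_force: 0.0
```

```bash
python3 -m handwheel '[[[-1,0,-0.3,0,0,0,0],[-1,0,-0.6,0,0,0,0],[-1,0,-0.9,0,0,0,0],[-1,0,-1.2,0,0,0,0],[-1,0,-1.5,0,0,0,0],[-1,0,-1.5,0,0,0,0]]]'
python3 -m handwheel '[[[-1,0,-0.3,0,0,0,0],[-1,0,-0.6,0,0,0,0],[-1,0,-0.9,0,0,0,0],[-1,0,-1,0,0,0,0],[-1,0,-1,0,0,0,0]]]'
```

```text
time_s: 4.45
eef_pos: [0.5562, 0.0318, 0.0413]
eef_rot: [0.0, 0.141, 0.99, -0.0]
wrist_force: [0.3, 0.4, -0.3]
opening: -0.002
grasp_force: 0.0
time_s: 5.08
eef_pos: [0.5534, 0.0224, 0.0413]
eef_rot: [-0.0, 0.141, 0.99, -0.0]
wrist_force: [-0.2, 0.6, -0.5]
opening: -0.002
grasp_force: 0.1
```

```bash
python3 -m handwheel '[[[-1,0,-0.1,0,0,0,0],[-1,0,-0.2,0,0,0,0],[-1,0,-0.3,0,0,0,0],[-1,0,-0.4,0,0,0,0],[-1,0,-0.4,0,0,0,0]]]'
python3 -m handwheel '[[[-1,0,-0.1,0,0,0,0],[-1,0,-0.2,0,0,0,0],[-1,0,-0.3,0,0,0,0],[-1,0,-0.3,0,0,0,0]]]'
```

```text
time_s: 5.7
eef_pos: [0.5531, 0.0217, 0.0416]
eef_rot: [0.001, 0.141, 0.99, 0.002]
wrist_force: [3.9, 14.8, 0.3]
opening: 0.002
grasp_force: 7.8
time_s: 6.2
eef_pos: [0.5531, 0.0216, 0.0419]
eef_rot: [0.001, 0.141, 0.99, 0.004]
wrist_force: [7.8, 28.0, 0.6]
opening: 0.001
grasp_force: 14.3
```

```bash
python3 - <<'E'
from bench import status,camera
from h import *
o=status.get_obs();c=camera("wrist");np.savez("pics/w2.npz",**c,p=o["eef_pos"],q=o["eef_rot"])
s=camera("side");np.savez("pics/side2.npz",**s)
a=cv2.resize(c["frame"][60:260,60:340],None,fx=2,fy=2);b=cv2.resize(s["frame"][160:265,315,None] if 0 else s["frame"][160:260,315:425],(440,400))
cv2.imwrite("pics/c2.png",cv2.resize(np.hstack([a[:,-560:],b]),(800,320)))
print(o["eef_pos"],o["wrist_force"])
E
```

```text
[0.55307405 0.02158771 0.04189613] [ 7.83808927 27.95898433  0.56317078]
```

View pics/c2.png

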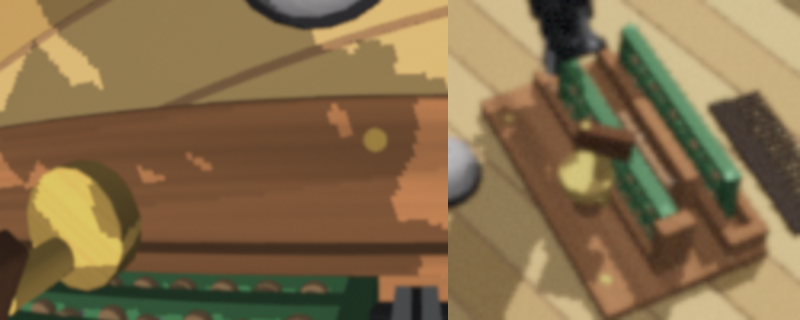

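The rack is against the stop: about 29 N along the groove and no further motion. Next I'll back off, rise, and go above the knob with the gripper open.

```bash
python3 -m handwheel '[[[-1,0,0.5,0,0,0,0],[-1,0,1.5,0,0,0,0],[-1,0,2.5,0,0,0,0],[-1,0,2.5,-6,0,0,0],[-1,0,2.5,-12,0,0,0],[-1,0,2.5,-16,0,0,0],[1,1,-1,-18,0,0,10],[1,2,-5,-18,0,0,20],[1,2.1,-9,-18,0,0,30],[1,2.1,-11.8,-18,0,0,37]]]'
python3 -m handwheel '[[[1,0,0,0,0,0,0],[1,0,0,0,0,0,0],[1,0,0,0,0,0,0]]]'
python3 - <<'E'
from bench import status,camera
from h import *
o=status.get_obs();c=camera("wrist");np.savez("pics/w3.npz",**c,p=o["eef_pos"],q=o["eef_rot"])
cv2.imwrite("pics/w3.png",c["frame"]);print(o["q"].round(3))
E
```

```text
time_s: 7.55
eef_pos: [0.4978, -0.093, 0.2215]
eef_rot: [0.0, 0.45, 0.893, -0.0]
wrist_force: [0.1, -0.3, 0.1]
opening: 0.843
grasp_force: 0.0
time_s: 7.92
eef_pos: [0.4986, -0.0907, 0.2212]
eef_rot: [-0.0, 0.447, 0.895, 0.0]
wrist_force: [0.3, -0.2, -0.1]
opening: 0.999
grasp_force: 0.0
[-0.415  0.037  1.786  0.     1.319 -1.059]
```

View pics/w3.png

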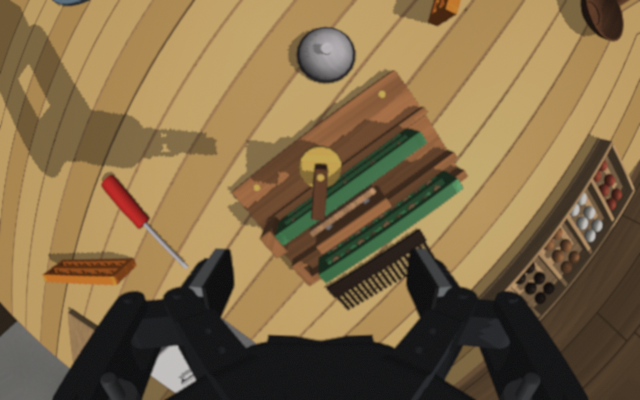

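```bash
python3 - <<'E'
from h import *
c=load("w3");f=c["frame"];hsv=cv2.cvtColor(f,cv2.COLOR_BGR2HSV)
R=Rn.from_quat([*c["q"][1:],c["q"][0]]).as_matrix()
roi=np.zeros(f.shape[:2],np.uint8);roi[158:228,305:335]=1
cv2.imwrite("pics/c3.png",cv2.resize(f[140:240,270:370],None,fx=5.5,fy=5.5,interpolation=2))
for n,u,v in(("dot",320.5,178),("top end near robot",321,166),("far end",319,205),("mid",320,190)):
    q=wray(c,u,v,.112);print(n,q[:2].round(4),"tool mm",(R.T@(q-c["p"])*1000).round(1))
E
```

```text
dot [ 0.4902 -0.0777] tool mm [ 15.4   1.1 109.2]
top end near robot [ 0.4844 -0.0693] tool mm [ 25.6   1.6 109.2]
far end [ 0.5034 -0.0973] tool mm [-8.200e+00 -1.000e-01  1.092e+02]
mid [ 0.4961 -0.0862] tool mm [  5.1   0.7 109.2]
```

View pics/c3.png

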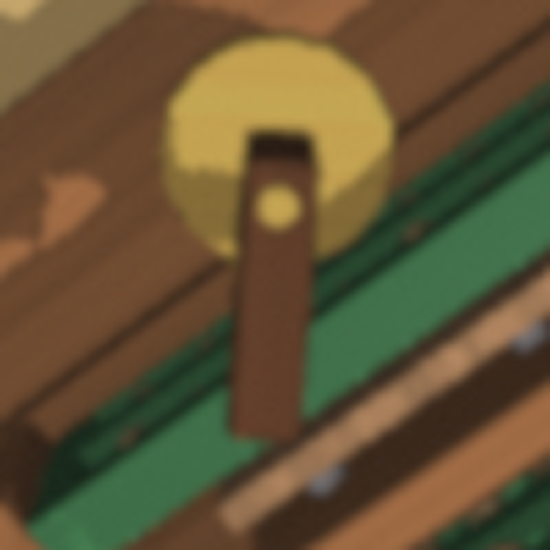

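The bar's top face is centred at about (320,194), within 1.5 mm of the tool axis and about 3° off alignment. I'll descend and grip it.

```bash
python3 -m handwheel '[[[1,0.1,0,4,0,0,3],[1,0.1,0,8,0,0,3],[1,0.1,0,11.5,0,0,3],[1,0.1,0,13.7,0,0,3],[1,0.1,0,13.7,0,0,3],[1,0.1,0,13.7,0,0,3]]]'
python3 -m handwheel '[[[-1,0,0,0,0,0,0],[-1,0,0,0,0,0,0],[-1,0,0,0,0,0,0],[-1,0,0,0,0,0,0],[-1,0,0,0,0,0,0],[-1,0,0,0,0,0,0],[-1,0,0,0,0,0,0],[-1,0,0,0,0,0,0]]]'
python3 -c "
from bench import status
o=status.get_obs();print(o['torque'],o['q'])"
```

```text
time_s: 8.72
eef_pos: [0.4986, -0.0907, 0.0852]
eef_rot: [0.001, 0.471, 0.882, 0.0]
wrist_force: [0.3, 0.2, 0.6]
opening: 1.001
grasp_force: 0.0
time_s: 9.72
eef_pos: [0.4979, -0.0909, 0.0846]
eef_rot: [0.0, 0.471, 0.882, -0.0]
wrist_force: [-2.2, 0.5, 5.8]
opening: 0.127
grasp_force: 73.1
[ 0.02804405  0.35319056 -0.20346388] [-4.15433268e-01  2.17914872e-01  1.89261413e+00 -7.35590289e-05
  1.03085281e+00 -1.00525721e+00]
```

```bash
t(){ python3 -c "
from bench import status
o=status.get_obs();q=o['eef_rot'];a,b=q[1],q[2];import math
X=(a*a-b*b,2*a*b);s=(X[0]*.96-X[1]*.279,X[0]*.279+X[1]*.96);print('Mz',o['torque'].round(3),'F',o['wrist_force'].round(1),'cam',round(math.atan2(s[1],-s[0]),3))"; }
python3 -m handwheel '[[[-1,0,0,0,0,0,3],[-1,0,0,0,0,0,6],[-1,0,0,0,0,0,9],[-1,0,0,0,0,0,12],[-1,0,0,0,0,0,12]]]' >/dev/null; t
python3 -m handwheel '[[[-1,0,0,0,0,0,2.5],[-1,0,0,0,0,0,5],[-1,0,0,0,0,0,5],[-1,0,0,0,0,0,5]]]'>/dev/null; t
python3 -m handwheel '[[[-1,0,0,0,0,0,2.5],[-1,0,0,0,0,0,5],[-1,0,0,0,0,0,5],[-1,0,0,0,0,0,5]]]'; t
```

```text
Mz [ 0.051  0.308 -0.164] F [-2.5  0.8  4.8] cam 0.908
Mz [ 0.031  0.27  -0.175] F [-1.9  0.9  5.6] cam 0.994
time_s: 11.35
eef_pos: [0.498, -0.0908, 0.0846]
eef_rot: [0.0, 0.63, 0.776, 0.0]
wrist_force: [-0.9, -0.1, 4.5]
opening: 0.126
grasp_force: 73.2
Mz [ 0.085  0.32  -0.121] F [-0.9 -0.1  4.5] cam 1.081
```

```bash
cat > t.sh <<'E'
python3 -c "
from bench import status
import math
o=status.get_obs();q=o['eef_rot'];a,b=q[1],q[2]
X=(a*a-b*b,2*a*b);s=(X[0]*.96-X[1]*.279,X[0]*.279+X[1]*.96);print(o['time_s'].round(2),'M',o['torque'].round(3),'F',o['wrist_force'].round(1),'cam',round(math.atan2(s[1],-s[0]),3),'eff6',o['joint_efforts'][5].round(3),'p',o['eef_pos'].round(4))"
E
python3 -m handwheel '[[[-1,0,0,0,0,0,2],[-1,0,0,0,0,0,4],[-1,0,0,0,0,0,4]]]' >/dev/null; sh t.sh
python3 -m handwheel '[[[-1,0,0,0,0,0,2],[-1,0,0,0,0,0,4],[-1,0,0,0,0,0,4]]]' >/dev/null; sh t.sh
```

```text
Traceback (most recent call last):
AttributeError: 'float' object has no attribute 'round'
Traceback (most recent call last):
AttributeError: 'float' object has no attribute 'round'
```

```bash
sed -i "s/o\['time_s'\].round(2)/round(o['time_s'],2)/" t.sh; sh t.sh
python3 -m handwheel '[[[-1,0,0,0,0,0,1.5],[-1,0,0,0,0,0,3],[-1,0,0,0,0,0,3]]]' >/dev/null; sh t.sh
```

```text
12.1 M [ 0.081  0.187 -0.022] F [-1.   1.   5.8] cam 1.221 eff6 0.075 p [ 0.4981 -0.0908  0.0846]
12.47 M [ 0.072  0.198 -0.02 ] F [-0.7  1.6  4.8] cam 1.274 eff6 0.09 p [ 0.4981 -0.0908  0.0846]
```

```bash
for i in 1; do python3 -m handwheel '[[[-1,0,0,0,0,0,1.5],[-1,0,0,0,0,0,3],[-1,0,0,0,0,0,3]]]' >/dev/null; sh t.sh; done
python3 -m handwheel '[[[-1,0,0,0,0,0,0],[-1,0,0,0,0,0,0]]]' >/dev/null; sh t.sh
python3 -m handwheel '[[[-1,0,0,0,0,0,1.5],[-1,0,0,0,0,0,3],[-1,0,0,0,0,0,3]]]' >/dev/null; sh t.sh
python3 - <<'E'
from bench import camera
from h import *
s=camera("side");np.savez("pics/side4.npz",**s);c=camera("wrist")
b=cv2.resize(s["frame"][160:250,320:420],(440,400))
cv2.imwrite("pics/c4.png",np.hstack([b,cv2.resize(c["frame"][130:280,250:385],(360,400))]))
E
sh t.sh
```

```text
12.85 M [ 0.175  0.143 -0.002] F [-1.2  1.   5.6] cam 1.326 eff6 0.139 p [ 0.4981 -0.0908  0.0846]
13.1 M [0.1   0.173 0.033] F [-1.2  0.7  5.8] cam 1.326 eff6 0.025 p [ 0.4981 -0.0909  0.0846]
13.47 M [0.125 0.154 0.025] F [-0.5  1.4  5.4] cam 1.378 eff6 0.144 p [ 0.4981 -0.0908  0.0846]
13.57 M [0.14  0.147 0.011] F [-1.3  1.3  4.9] cam 1.378 eff6 0.033 p [ 0.4982 -0.0909  0.0846]
```

View pics/c4.png

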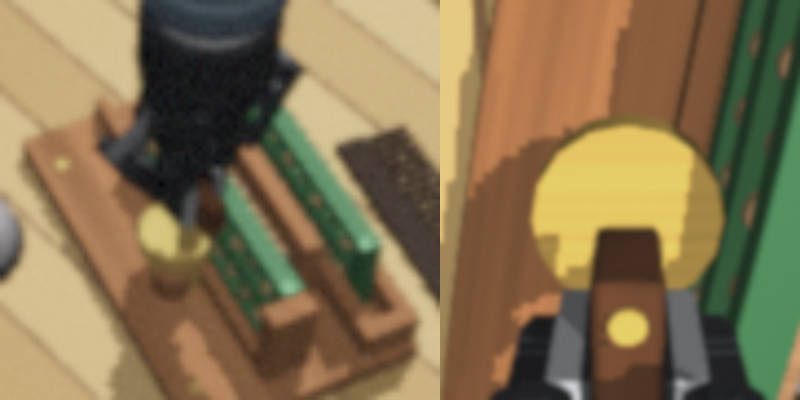

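Crop: the knob turns with the hand and the lobe is close to the rack. I'll continue in small steps, watching Mz.

```bash

python3 -m handwheel '[[[-1,0,0,0,0,0,1.5],[-1,0,0,0,0,0,3],[-1,0,0,0,0,0,3]]]' >/dev/null; sh t.sh
python3 -m handwheel '[[[-1,0,0,0,0,0,0]]]' >/dev/null; sh t.sh
python3 -m handwheel '[[[-1,0,0,0,0,0,1.5],[-1,0,0,0,0,0,3],[-1,0,0,0,0,0,3]]]' >/dev/null; sh t.sh
python3 -m handwheel '[[[-1,0,0,0,0,0,0]]]' >/dev/null; sh t.sh
```

```text
13.95 M [0.166 0.167 0.075] F [-0.8  1.1  4.8] cam 1.43 eff6 0.16 p [ 0.4982 -0.0908  0.0846]
14.07 M [0.13  0.124 0.068] F [-0.1  1.1  5.7] cam 1.43 eff6 0.05 p [ 0.4982 -0.0909  0.0846]
14.45 M [0.15  0.092 0.036] F [-0.1  1.3  4.4] cam 1.483 eff6 0.158 p [ 0.4982 -0.0908  0.0846]
14.57 M [0.161 0.058 0.046] F [-0.5  0.4  5.5] cam 1.483 eff6 0.052 p [ 0.4982 -0.0908  0.0846]
```

```bash

python3 -m handwheel '[[[-1,0,0,0,0,0,1.5],[-1,0,0,0,0,0,3],[-1,0,0,0,0,0,3]]]' >/dev/null; sh t.sh
python3 -m handwheel '[[[-1,0,0,0,0,0,0]]]' >/dev/null; sh t.sh
python3 -m handwheel '[[[-1,0,0,0,0,0,1.5],[-1,0,0,0,0,0,3],[-1,0,0,0,0,0,3]]]' >/dev/null; sh t.sh
python3 -m handwheel '[[[-1,0,0,0,0,0,0]]]' >/dev/null; sh t.sh
```

```text
14.95 M [0.128 0.136 0.085] F [-0.4  0.9  4.5] cam 1.535 eff6 0.179 p [ 0.4982 -0.0908  0.0846]
15.07 M [0.148 0.091 0.052] F [-0.6  1.3  5.2] cam 1.535 eff6 0.065 p [ 0.4982 -0.0908  0.0846]
15.45 M [0.118 0.06  0.139] F [-0.8  1.9  5.5] cam 1.587 eff6 0.2 p [ 0.4982 -0.0908  0.0846]
15.57 M [0.15  0.069 0.082] F [-1.1  1.8  5.7] cam 1.587 eff6 0.094 p [ 0.4982 -0.0909  0.0846]
```

```bash

python3 -m handwheel '[[[-1,0,0,0,0,0,1.5],[-1,0,0,0,0,0,3],[-1,0,0,0,0,0,3]]]' >/dev/null; sh t.sh
python3 -m handwheel '[[[-1,0,0,0,0,0,0]]]' >/dev/null; sh t.sh
python3 -m handwheel '[[[-1,0,0,0,0,0,0]]]' >/dev/null; sh t.sh
python3 -m handwheel '[[[-1,0,0,0,0,0,1.5],[-1,0,0,0,0,0,3],[-1,0,0,0,0,0,3]]]' >/dev/null; sh t.sh
python3 -m handwheel '[[[-1,0,0,0,0,0,0]]]' >/dev/null; sh t.sh
python3 -m handwheel '[[[-1,0,0,0,0,0,0]]]' >/dev/null; sh t.sh
```

```text
15.95 M [0.164 0.101 0.221] F [-1.   1.1  5.8] cam 1.64 eff6 0.297 p [ 0.4982 -0.0908  0.0846]
16.07 M [0.187 0.04  0.193] F [1.2 0.9 5.4] cam 1.639 eff6 0.19 p [ 0.4982 -0.0908  0.0846]
16.2 M [0.11  0.102 0.163] F [-0.6  1.2  4.8] cam 1.639 eff6 0.191 p [ 0.4982 -0.0908  0.0846]
16.57 M [0.191 0.058 0.244] F [0.5 1.5 5.4] cam 1.692 eff6 0.393 p [ 0.4982 -0.0908  0.0845]
16.7 M [0.163 0.003 0.266] F [0.2 1.3 5.3] cam 1.691 eff6 0.285 p [ 0.4982 -0.0908  0.0846]
16.82 M [0.132 0.123 0.325] F [0.2 2.  5.4] cam 1.692 eff6 0.286 p [ 0.4982 -0.0908  0.0846]
```

Pad contact was felt at about 1.585 rad, and the torque has since risen by about 0.1 N m per 3°. About 6° more should give around 12 N.

```bash

python3 -m handwheel '[[[-1,0,0,0,0,0,1.5],[-1,0,0,0,0,0,3],[-1,0,0,0,0,0,3],[-1,0,0,0,0,0,3]]]' >/dev/null; sh t.sh
python3 -m handwheel '[[[-1,0,0,0,0,0,1.5],[-1,0,0,0,0,0,3],[-1,0,0,0,0,0,3],[-1,0,0,0,0,0,3]]]' >/dev/null; sh t.sh
python3 -m handwheel '[[[-1,0,0,0,0,0,0],[-1,0,0,0,0,0,0]]]' >/dev/null; sh t.sh
```

```text
17.32 M [0.198 0.047 0.34 ] F [0.3 0.9 5.3] cam 1.744 eff6 0.346 p [ 0.4982 -0.0908  0.0846]
17.82 M [ 0.216 -0.085  0.339] F [0.  1.5 6. ] cam 1.796 eff6 0.327 p [ 0.4982 -0.0908  0.0846]
18.07 M [ 0.182 -0.004  0.35 ] F [1.1 2.4 5.8] cam 1.796 eff6 0.329 p [ 0.4982 -0.0908  0.0846]
```

The torque levelled off on the last step, so I'll check numerically, without viewing another picture, whether the bar slipped in the pads. I'll compare the dot and disc with the earlier crop.

```bash
python3 - <<'E'
from bench import camera
from h import *
c=camera("wrist");np.savez("pics/w5.npz",**c)
new=cv2.resize(c["frame"][130:280,250:385],(360,400));old=cv2.imread("pics/c4.png")[:,440:]
for n,im in(("old",old),("new",new)):
    h=cv2.cvtColor(im,cv2.COLOR_BGR2HSV);m=cv2.inRange(h,(20,110,110),(32,255,255))
    k,l,s,ct=cv2.connectedComponentsWithStats(m)
    print(n,[(s[i].tolist(),(ct[i]).round(1).tolist()) for i in range(1,k) if s[i,4]>300])
    h2=cv2.inRange(h,(0,60,20),(19,255,130));
    for y in(260,290,350,380):
        g=im[y].astype(int).sum(1);r=np.nonzero(np.diff(np.sign(im[y,:,2].astype(int)-im[y,:,0].astype(int)-25)))[0];print("  row",y,r.tolist())
# rack: green end edges
s=camera("side");np.savez("pics/side5.npz",**s)
for n in("side4","side5"):
    d=load(n);hsv=cv2.cvtColor(d["frame"],cv2.COLOR_BGR2HSV);g=cv2.inRange(hsv,(45,70,30),(85,255,255))>0
    b=np.zeros_like(g);b[195:245,345:400]=1
    k,l,st,_=cv2.connectedComponentsWithStats((g&b).astype(np.uint8))
    for i in range(1,k):
        if st[i,4]>60:
            P,u,v=pts(d,l==i);t=P[(P[:,2]>.066)&(P[:,2]<.083)];r=cv2.minAreaRect((t[:,:2]*1000).astype(np.float32));print(n,st[i],np.round(r[0],1),np.round(r[1],1),round(r[2],1))
E
sh t.sh
```

```text
old [([0, 0, 34, 240, 4383], [11.5, 84.0]), ([92, 117, 192, 172, 22642], [187.6, 199.3]), ([167, 309, 42, 38, 1241], [187.6, 327.3])]
  row 260 [274]
  row 290 [243, 244]
  row 350 [76, 77, 151, 223, 350]
  row 380 [69, 70, 152, 220, 340]
new [([92, 116, 192, 174, 22175], [186.3, 200.0]), ([0, 194, 44, 164, 3548], [13.1, 289.2]), ([168, 309, 40, 37, 1160], [187.9, 327.1])]
  row 260 [289]
  row 290 [245, 250, 295]
  row 350 [74, 152, 223, 299, 306]
  row 380 [68, 152, 220, 309, 310]
side4 [382 195  18  28 174] [ 573.  -131.1] [61.6 11.3] 73.1
side4 [369 202  19  29 225] [ 516.3 -129.1] [76.6 14. ] 74.5
side5 [382 195  18  28 183] [ 572.6 -130.8] [61.2 12.5] 73.8
side5 [370 201  18  29 234] [ 518.7 -127.4] [80.4 15.1] 76.4
18.18 M [ 0.135 -0.046  0.347] F [-0.2  1.3  4.6] cam 1.796 eff6 0.329 p [ 0.4982 -0.0908  0.0846]
```

The bar did not slip: the dot is unchanged and the rack has moved about 2 mm into the pad. I estimate 8 to 13 N, so I'll add one small step and re-read.

```bash

python3 -m handwheel '[[[-1,0,0,0,0,0,1],[-1,0,0,0,0,0,2]]]' >/dev/null; sh t.sh
python3 -m handwheel '[[[-1,0,0,0,0,0,0],[-1,0,0,0,0,0,0]]]' >/dev/null; sh t.sh
```

```text
18.43 M [ 0.233 -0.083  0.672] F [0.4 3.1 4.7] cam 1.831 eff6 0.478 p [ 0.4982 -0.0908  0.0846]
18.68 M [ 0.157 -0.08   0.581] F [0.7 1.4 6.1] cam 1.831 eff6 0.558 p [ 0.4982 -0.0908  0.0846]
```

```bash

python3 -m handwheel '[[[-1,0,0,0,0,0,0],[-1,0,0,0,0,0,0],[-1,0,0,0,0,0,0],[-1,0,0,0,0,0,0]]]' >/dev/null; sh t.sh
python3 -m handwheel '[[[-1,0,0,0,0,0,-0.5],[-1,0,0,0,0,0,-1],[-1,0,0,0,0,0,-1],[-1,0,0,0,0,0,-1]]]' >/dev/null; sh t.sh
```

```text
19.18 M [0.215 0.006 0.612] F [0.4 1.9 6.4] cam 1.831 eff6 0.558 p [ 0.4982 -0.0908  0.0846]
19.68 M [ 0.175 -0.05   0.05 ] F [-0.8  1.2  5.6] cam 1.814 eff6 0.062 p [ 0.4982 -0.0909  0.0846]
```

Contact geometry puts the pressure at about 11–13 N and the hand torque is nearly relaxed, so I'll release and rise.

```bash

python3 -m handwheel '[[[1,0,0,0,0,0,0],[1,0,0,0,0,0,0],[1,0,0,0,0,0,0],[1,0,0,0,0,0,0],[1,0,0,-1,0,0,0],[1,0,0,-4,0,0,0],[1,0,0,-9,0,0,0],[1,0,0,-14,0,0,0],[1,0,0,-14,0,0,0]]]'
python3 - <<'E'
from bench import camera,status
from h import *
A=np.array([[.960,-.279],[.279,.960]])
o=status.get_obs();c=camera("wrist");c.update(p=o["eef_pos"],q=o["eef_rot"]);f=c["frame"]
hsv=cv2.cvtColor(f,cv2.COLOR_BGR2HSV);g=cv2.inRange(hsv,(45,90,60),(85,255,255))
for n,cc in(("w",c),("side",camera("side")),("scene",camera("scene"))):
    hsv=cv2.cvtColor(cc["frame"],cv2.COLOR_BGR2HSV);g=cv2.inRange(hsv,(45,70,30),(85,255,255))
    if n!="w":
        P,u,v=pts(cc,g>0);w=P
        M=np.zeros_like(g);k=(P[:,2]>.062)&(P[:,2]<.085);M[v[k],u[k]]=255;pl=P[k]
    else:
        v,u=np.nonzero(g);pl=np.array([wray(c,a,b,.075) for a,b in zip(u,v)])
    r=(pl[:,:2]-np.array([.5343,-.0496]))@A.T*1000
    for lo,hi,t in((-18,20,"front"),(48,80,"rear")):
        q=r[(r[:,0]>lo)&(r[:,0]<hi)&(r[:,1]>-135)&(r[:,1]<110)]
        R=cv2.minAreaRect(q.astype(np.float32));print(n,t,len(q),np.round(R[0],1),np.round(R[1],1),round(R[2],1))
E
```

```text
time_s: 20.8
eef_pos: [0.5006, -0.092, 0.2299]
eef_rot: [0.004, 0.867, 0.499, 0.003]
wrist_force: [-0.6, -0.6, -0.0]
opening: 1.001
grasp_force: 0.0
w front 2414 [  7.9 -29. ] [ 13.9 177.9] 0.0
w rear 3345 [ 58.6 -20.4] [ 20.2 179.7] 0.2
side front 294 [  7.6 -32.9] [ 16.1 172.3] 0.5
side rear 269 [ 61.2 -26.3] [ 14.4 177.5] 0.5
scene front 232 [ 10.3 -30.9] [ 17.6 177.1] 0.2
scene rear 256 [ 64.2 -22.8] [ 19.3 179.1] 1.2
```

```bash
python3 -c "
from bench import ctrl
print(ctrl.hand_in())"
```

```text
the job is handed in; nothing more can be done
None
```

I slid the front rack home against the stop, turned the knob clockwise until the lobe bore on it at an estimated 11–13 N, let go clear of everything and handed the job in; the cameras showed the rack straight and home and the rear rack in place, but the torque readings were uneven (suggesting 8–15 N) and the hand-in returned no verdict.

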